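Find the rocking pocket cover and press it home

ROBOT

A 6-joint arm with a two-finger parallel gripper is mounted at the origin on the work surface. World frame = base frame: x ahead of the robot, y to its left, z up, the work surface at z = 0. Lengths are in m, angles in rad, forces in N, time in s.
With the tool pointing down it reaches from about 0.325 to 0.85 m from the base axis. Payload 4.4 kg.
Tool frame: the origin (TCP) lies on the centre line of the jaws, within the pads' length; the fingertips stand tip_extent ahead of it and the grasp point (between the pads) lies 8 mm behind it (tip_extent is the distance from the TCP to the fingertips, in m); z points along the fingers, y is the line along which they close (so a half turn about z gives the same grasp; the last joint's range is limited). The gripper opens to 94 mm and grips with 3 to 60 N. Pads are 16 mm wide; open, the fingers measure 119 mm over their backs; the gripper's body (75 mm by 177 mm) begins 78 mm behind the grasp point.
Start: joints at [-1.387, 0.207, 1.542, -0, 1.393, -0.15], TCP at [0.188, -0.543, 0.216] pointing down, gripper open.
Joint ranges: [-2.73, 2.73], [-0.86, 2.22], [0.23, 2.46], [-1.11, 4.25], [0.08, 2.63], [-2.82, 2.82]. Speed limits (rad/s): [2.79, 2.79, 3.14, 3.14, 3.14, 3.14].

INTERFACE

Orientations are given as a 3x3 rotation matrix whose columns are the frame's x, y, z axes.
In Python, from cell import read_state, capture, hand_in, recognise, outline_of, mark_of, tip_extent gives the robot as it stands. The module is installed in compiled form; this text tells all that it offers.
- The arm moves only by the tool drive_tool, never from a script. Its argument "series" is one flat list of numbers, 4 for each row, row after row: the shift along the tool's x, y, z in mm, then the turn about the tool's z in degrees. In form: [x, y, z, roll, x, y, z, roll, ...]. A call has 1 to 20 rows; each row shifts and turns the commanded pose from where the row before left it, along the tool's axes as they then stand; what a row does not reach is not made up. A row lasts 1/8 s, in which the tool goes at most 62.5 mm and 10.7 degrees, less where a joint would pass 70% of its speed; a pose out of reach is approached as far as the arm can. A call with a gripper value outside its range is refused whole. "hand" is the finger opening in mm, from 0 to 94, set as the call begins (left out, the last holds). The fingers move at their own pace and stop on an object; "squeeze" is the grip in N (left out, the last holds). Time passes only in rows, so rows that do not move let the fingers close. It gives the time, the measured TCP pose, the force, the opening and the grip force at its end, in the units of the state.
- read_state(): the state, without advancing time (a new reading comes with each control period).
- capture(name): name is "scene" or "top" or "wrist"; returns a dict with "pixels" (480x640x3 uint8, blue, green, red), "vfov" (degrees; the focal length in pixels is half the picture's height over the tangent of half this angle, whatever the lens; pixels are square), "cx", "cy" (the principal point, pixels), "k1" (the pictures are not rectified: a ray, as slopes to the right and down, at radius r is drawn at 1 + k1 r^2 times it, then the intrinsics apply), "R" (3x3) and "t" (3): a world point X has camera coordinates R X + t. Camera axes: x right, y down, z forward; pixel columns grow to the right and rows downward; lengths in m; the calibration is good to about 2 mm. A picture is of the moment at which its call begins. There is no depth.
- hand_in(): hands the job in; it is judged then, once.
Trained networks look in the newest picture that a camera, given by its name, has taken for a name from the list of things; names that differ only in an ending like _2 or _b are one class to them, and where a whole thing is asked for, a point or a joint stands for the part that bears it (a point fixed in the world has none). Each returns a list of dicts, best first, with "conf" (0 to 1); they miss things now and then, are a little off and sometimes report something else, mostly with a low value. They report only what shows in the picture. A call takes as long as a camera call. They do not tell look-alikes from the thing itself.
- recognise(camera, thing): "bbox" ([left, top, right, bottom] in pixels, round what is visible of it).
- outline_of(camera, thing): "mask" (480x640 bool, what is visible of it) and "bbox" ([left, top, right, bottom] in pixels, round what is visible of it).
- mark_of(camera, thing): "centre" ([column, row] in pixels: a listed point, or the origin of a listed thing).
The state is a dict: "t": time; "joints": joint angles; "joint_vel": joint speeds; "effort": joint torques, N m; "tool_pos": TCP position; "tcp_rot": TCP orientation; "ft_force": force on the tool from outside, world axes, zero at the start; "moment": the same for the moment, N m; "gripper_width": opening from 0.0 (shut) to 1.0 (fully open); "finger_force": force on a finger pad.
Only numpy, scipy, OpenCV 4.12 (cv2) and the standard library are available. Lean on these libraries where they do the work, as an engineer would, in place of code of your own. Each camera call takes 0.05 s, during which the arm holds its last target. There are 200 camera calls.

TASK

One of the four square steel covers in the welding fixture bed is not clipped home: press with the fingertips near the edge of one cover after another until you find the one that rocks, then press that one down firmly on its middle until it lies flush in its pocket like the rest. Do not pick up or lift any cover, and leave the things standing around the bed and bench where they are.

Things in the scene. Friction and masses are not known exactly. Their poses are not given: they have to be found in the camera images.
- bed: dark steel fixture bed fixed on the bench, 340 x 340 x 30 mm, origin at the centre of its underside, x and y along its sides. It has four square pockets, 103 mm wide, centred 70 mm either way from its centre in x and y, with 37 mm wide ribs between them; rim and ribs are 30 mm above the bench
- cover_a: one of four identical square steel covers, 100 x 100 x 8 mm, 200 to 300 g, loose in a 103 mm pocket of the bed. Origin at the centre of its underside; z up, x and y along its sides. A seated cover rests on four corner ledges 22 mm above the bench, its top flush with the rim at 30 mm; pressed anywhere it does not move
- cover_b: second cover, same as cover_a. Any one of the four may be the loose one: it starts level, about 3 mm proud, on a hidden stiff stud 20 mm wide under its middle
- cover_c: third cover, same as cover_a. If loose: pressed with 3 to 8 N some 38 mm from its centre, at the middle of a side, that side tips down about 3 mm (0.06 rad); it rights itself when let go
- cover_d: fourth cover, same as cover_a. If loose: a push of about 15 to 20 N on its middle (within 8 mm of its centre) drives the stud down about 3 mm until the cover is flush, and it stays down
- bolt: steel hex bolt standing on its head on the crossing of the bed's ribs, 24 mm across, 44 mm tall; loose, to be left alone; origin at its underside
- nut: brass hex nut, 24 mm across, 13 mm high, on the bed's rim; loose, to be left alone; origin at its underside
- magnet: grey bar magnet block 26 x 62 x 16 mm on the bed's rim; loose, to be left alone; origin at its underside
- grinder: yellow and black angle grinder lying on the bench, about 300 x 110 x 65 mm; loose, to be left alone; origin at its underside
- tin: tin can, 66 mm diameter, 110 mm tall; loose, to be left alone; origin at its underside
- tape: black tape measure, 65 x 36 x 62 mm; loose, to be left alone; origin at its underside
There are look-alikes about, which are no part of the job. What is shaped like the cover_c but black or brown is not meant. Leave any green look-alike of the cover_a alone.

How it is judged:
On the way, in this order (a step that is already met when the one before it is completed fails the run):
1. a finger presses the loose cover near its edge and it visibly rocks (tips by more than 0.02 rad) (((angle between cover_a's own z axis and vertical above 0.02 rad and contact force between the fingers and cover_a above 0.3 N) or (angle between cover_b's own z axis and vertical above 0.02 rad and contact force between the fingers and cover_b above 0.3 N) or (angle between cover_c's own z axis and vertical above 0.02 rad and contact force between the fingers and cover_c above 0.3 N) or (angle between cover_d's own z axis and vertical above 0.02 rad and contact force between the fingers and cover_d above 0.3 N))), for 0.06 s.
2. all four covers lie flush in their pockets (height (world z) of each of cover_a, cover_b, cover_c, cover_d below 0.0232 m and angle between each of cover_a, cover_b, cover_c, cover_d's own z axis and vertical below 0.015 rad), for 0.2 s.
At the end, for the whole second after the job is handed in: all four covers lie in their own pockets, level (within 0.015 rad) and flush with the rim (underside 22 mm above the bench, no more than 1.2 mm too high), at rest (all of step 2 and height (world z) of each of cover_a, cover_b, cover_c, cover_d above 0.0205 m and linear speed of each of cover_a, cover_b, cover_c, cover_d below 0.01 m/s and distance of each of cover_a, cover_b, cover_c, cover_d from where it was at the start of the episode below 0.008 m); the robot touches nothing.
It fails at once if a cover is lifted (more than about 7 mm above its raised position) or moved out of its pocket (height (world z) of any of cover_a, cover_b, cover_c, cover_d above 0.032 m or distance of any of cover_a, cover_b, cover_c, cover_d from where it was at the start of the episode above 0.012 m).
It fails at once if a bystander is moved by more than 25 mm (distance of any of bolt, nut, magnet, grinder, tin, tape from where it was at the start of the episode above 0.025 m).
It also fails if it takes over 58 s, if anything falls off the work surface, if the arm or the gripper's body presses on something with over 40 N, if the wrist force passes 120 N, or if a joint passes its speed limit or range.

## Working session

There is one attempt and no reset: what is moved stays moved. The work goes in short steps, Python scripts to look and compute and a tool call to move; the robot and the scene stay as the last step left them, time stands still between calls to the robot, and variables do not carry over. Pictures are saved under pics/ and viewed, at most 10 in all, crops included, and the job is handed in when it is done.

Besides the shell and the picture viewer there is one more tool, called after "Emit:" in YAML: its name, and indented under it one key for each argument. drive_tool: Moves the arm, as the interface text tells. Its arguments: {"type":"object","properties":{"series":{"type":"array"},"hand":{"type":"number"},"squeeze":{"type":"number"}},"required":["series"]}

```bash
mkdir -p pics; python3 - <<'E'
from cell import *
import cv2
s=read_state();print(s['t'],s['tool_pos'],s['tcp_rot'],s['gripper_width'],s['ft_force'])
try: print(tip_extent())
except Exception: print(tip_extent)
for n in("top","scene"):
    c=capture(n);cv2.imwrite(f'pics/{n}0.png',c['pixels'])
    print(n,c['vfov'],c['cx'],c['cy'],c['k1'],c['R'],c['t'])
    for th in("cover_a","bed","bolt"):
        print(th,[(r['centre'],round(r['conf'],2)) for r in mark_of(n,th)])
E
```

```text
0.0 [ 0.18822325 -0.54249887  0.2152966 ] [[ 9.44816735e-01  3.27599097e-01 -4.11073653e-04]
 [ 3.27599188e-01 -9.44814239e-01  2.19684361e-03]
 [ 3.31295744e-04 -2.21028200e-03 -9.99997502e-01]] 0.9985639052421252 [-0.16828139 -0.36995872 -0.61590432]
0.011
top 42.03307033258024 320.4760277692693 241.34946973224635 0.020759358522689113 [[-1.86798378e-02 -9.99818985e-01 -3.61387890e-03]
 [-9.80882577e-01  1.90260649e-02 -1.93668221e-01]
 [ 1.93701922e-01 -7.29001217e-05 -9.81060426e-01]] [-0.02334387  0.48359194  1.58644015]
cover_a [([198.7, 348.8], 0.97), ([393.7, 246.6], 0.9), ([249.2, 199.1], 0.84), ([257.1, 244.6], 0.83), ([300.8, 185.9], 0.78), ([159.5, 157.0], 0.74), ([311.0, 233.0], 0.72)]
bed [([279.1, 217.0], 0.57)]
bolt [([273.8, 209.6], 0.4)]
scene 50.139822579890414 317.48584373236986 247.93323825922624 -0.06198937122803108 [[-0.21881386  0.9756409  -0.01566294]
 [ 0.82216682  0.17570066 -0.54145268]
 [-0.52551139 -0.13135489 -0.84058531]] [ 0.13825814 -0.36114917  1.45703049]
cover_a [([466.4, 192.2], 0.87), ([388.1, 265.0], 0.8), ([327.7, 266.4], 0.76), ([503.7, 403.0], 0.69), ([239.9, 239.0], 0.66), ([391.3, 325.1], 0.64), ([325.6, 319.6], 0.59)]
bed [([353.6, 295.6], 0.63)]
bolt [([355.5, 290.8], 0.64), ([355.8, 295.9], 0.24)]
```

View pics/top0.png

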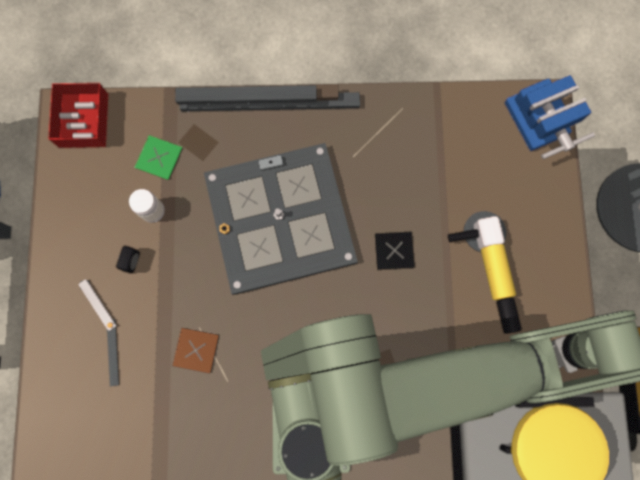

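View pics/scene0.png

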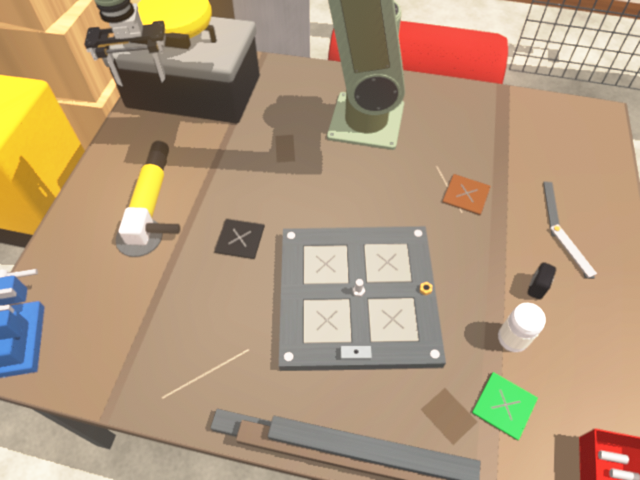

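```bash
cat > h.py <<'E'
from cell import *
import cv2, numpy as np
def K(c):
    f=240/np.tan(np.radians(c['vfov']/2));return np.array([[f,0,c['cx']],[0,f,c['cy']],[0,0,1.]]),np.array([c['k1'],0,0,0.])
def ray(c,px,z):
    k,d=K(c);R=np.array(c['R']);t=np.array(c['t'])
    u=cv2.undistortPoints(np.array(px,float).reshape(-1,1,2),k,d).reshape(-1,2)
    D=np.c_[u,np.ones(len(u))]@R;C=-R.T@t
    return C+D*((z-C[2])/D[:,2])[:,None]
E
python3 - <<'E'
from h import *
print(ray(capture('top'),[[249.2,199.1],[257.1,244.6],[300.8,185.9],[311,233]],.022))
print(ray(capture('scene'),[[388.1,265],[327.7,266.4],[391.3,325.1],[325.6,319.6]],.022))
E
```

```text
[[ 0.60769471  0.1571625   0.022     ]
 [ 0.48251207  0.13579282  0.022     ]
 [ 0.64185168  0.01778567  0.022     ]
 [ 0.51119594 -0.00773411  0.022     ]]
[[ 0.47338169  0.13044584  0.022     ]
 [ 0.50596182 -0.00393923  0.022     ]
 [ 0.62002246  0.15914036  0.022     ]
 [ 0.63695266  0.01937104  0.022     ]]
```

The top picture shows the bed at about (280,218), with four pale covers at (249,199), (300,186), (260,247) and (312,235). The bolt stands at (279,213), the nut at (224,228) and the magnet at (270,162). The look-alikes are all off the bed: green (158,157), black (395,250) and brown (196,350). The four covers meant are the pale ones in the bed's pockets. Next I refine their positions from the masks.

```bash
python3 - <<'E'
from h import *
P=np.array([[-70,-70],[-70,70],[70,-70],[70,70.]])/1000
for n in('top','scene'):
    c=capture(n);pts=[]
    for r in outline_of(n,'cover_a'):
        m=r['mask'].astype(np.uint8)
        b=c['pixels'][r['mask']].astype(float)
        # median colour: pale grey only
        col=np.median(b,0)
        if col.min()<100 or np.ptp(col)>60: continue
        rect=cv2.minAreaRect(ray(c,np.argwhere(m)[:,::-1],.03)[:,:2].astype(np.float32)*1000)
        print(n,np.round(rect[0],1),np.round(rect[1],1),round(rect[2],1),r['conf'],r['bbox'])
        pts.append(rect[0])
    pts=np.array(pts)
    if len(pts)==4: print('bed',pts.mean(0))
im=cv2.imread('pics/top0.png')[130:310,190:375]
cv2.imwrite('pics/crop.png',cv2.resize(im,None,fx=3.2,fy=3.2,interpolation=cv2.INTER_CUBIC))
E
```

```text
top [503.4  -6.1] [103.7 104.3] 13.1 0.97 [289.6, 212.4, 335.0, 257.4]
top [639.5  25.6] [102.7 102. ] 13.4 0.94 [277.3, 167.0, 323.4, 206.7]
top [473.6 129.2] [102.  101.1] 13.4 0.9 [233.9, 225.3, 283.2, 269.4]
top [608.  160.7] [103.8 103.8] 13.4 0.6 [226.7, 178.2, 270.7, 218.5]
bed [556.10554504  77.31986427]
scene [609.4 158.6] [100.3 101.2] 12.1 0.97 [368.1, 303.0, 417.5, 341.0]
scene [471.3 126.6] [102.9 101.4] 13.3 0.75 [363.8, 243.8, 413.2, 282.4]
scene [641.   22.5] [100.2  99.8] 12.2 0.74 [303.0, 297.9, 350.7, 345.2]
scene [504.4 -10.2] [100.7 100.8] 13.5 0.65 [305.3, 245.9, 349.1, 284.7]
bed [556.52511597  74.35013485]
```

View pics/crop.png

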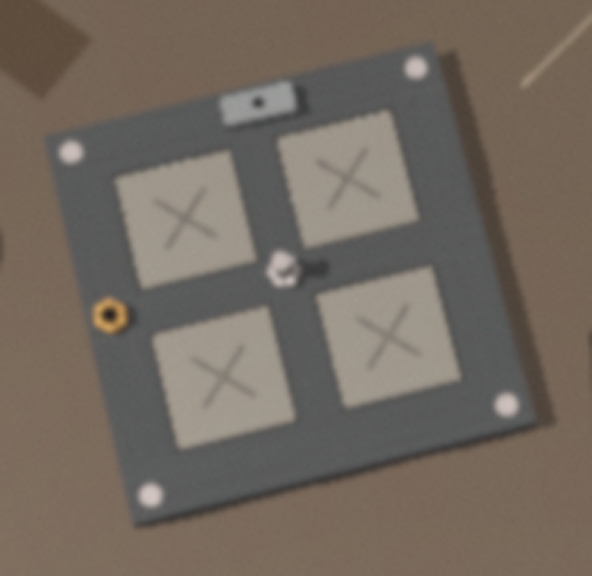

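The bed centre is about (0.556, 0.0755) with a yaw of 13°. The four pitches come to 140 mm, as they should. I'll turn the tool to line up with the bed, close the fingers and travel to the inner side of the first cover.

Emit:
drive_tool:
  series: [0, 0, 0, 6.1, 29.1, -28.1, 0, 0, 29.1, -28.1, 0, 0, 29.1, -28.1, 0, 0, 29.1, -28.1, 0, 0, 29.1, -28.1, 0, 0, 29.1, -28.1, 0, 0, 29.1, -28.1, 0, 0, 29.1, -28.1, 0, 0, 29.1, -28.1, 0, 0, 29.1, -28.1, 0, 0, 29.1, -28.1, 0, 0, 29.1, -28.1, 0, 0, 29.1, -28.1, 0, 0, 29.1, -28.1, 0, 0, 29.1, -28.1, 0, 0, 29.1, -28.1, 0, 0, 0, 0, 0, 0, 0, 0, 0, 0]
  hand: 0
  squeeze: 10

```text
t: 3.08
tool_pos: [0.5403, -0.0007, 0.2163]
tcp_rot: [[0.974, 0.226, -0.001], [0.226, -0.974, -0.001], [-0.001, 0.0, -1.0]]
ft_force: [-1.0, 0.2, -0.1]
gripper_width: 0.006
finger_force: 0.0
```

```bash
cat > st.py <<'E'
from h import *
s=read_state();a=np.radians(13);R=np.array([[np.cos(a),np.sin(a)],[-np.sin(a),np.cos(a)]])
p=np.array(s['tool_pos']);Q=np.array(s['tcp_rot'])
print('t',s['t'],'bed xy',(R@(p[:2]-[.556,.0755])*1000).round(1),'tip z',((p+Q[:,2]*.011)[2]*1000).round(2),'yaw',np.degrees(np.arctan2(Q[1,0],Q[0,0])).round(2),'F',np.round(s['ft_force'],2),s['gripper_width'],Q[:,2].round(4))
E
python3 st.py; python3 - <<'E'
from h import *
c=capture('wrist');cv2.imwrite('pics/w0.png',c['pixels'])
for r in outline_of('wrist','cover_a'):
    q=cv2.minAreaRect(ray(c,np.argwhere(r['mask'])[:,::-1],.03)[:,:2].astype(np.float32)*1000)
    print(r['conf'],np.round(q[0],1),np.round(q[1],1),round(q[2],1),np.round(r['bbox']))
E
```

```text
t 3.075 bed xy [-32.5 -70.7] tip z 205.3 yaw 13.04 F [-1.03  0.25 -0.09] 0.0058447906814333445 [-7.e-04 -5.e-04 -1.e+00]
0.97 [506.9  -9.5] [100.4 100.1] 13.0 [267. 206. 379. 312.]
0.9 [641.7  22.8] [99.3 99.4] 13.5 [257.  28. 385. 160.]
0.86 [474.3 127. ] [100.5 101.9] 13.0 [102. 205. 224. 312.]
0.76 [ 474.4 -214.2] [94.9 96.3] 1.9 [464. 283. 585. 389.]
0.68 [610.  157.7] [ 99.1 100.8] 13.1 [ 80.  30. 215. 163.]
0.6 [226.4 235.4] [52.2 30.2] 12.6 [ 15. 439.  44. 480.]
```

View pics/w0.png

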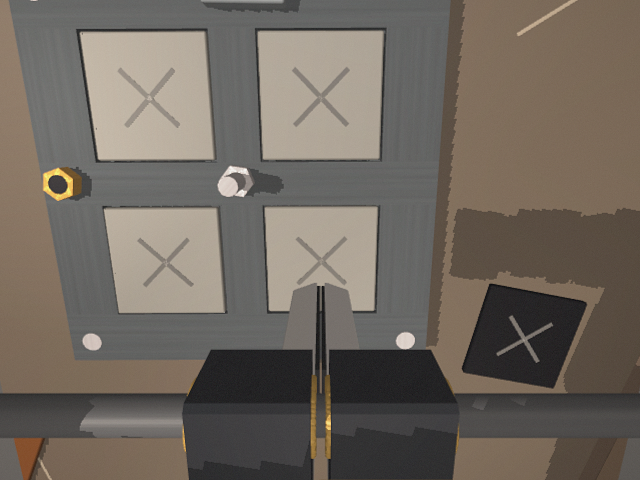

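The wrist picture shows the four pale covers at (320,97), (150,97), (320,261) and (166,261), with the bolt at (235,182). The tool lines up with the bed, and the wrist view agrees with the top view to 2 mm. Now I lower the fingers onto cover 1 to a tip height of 31 mm.

Emit:
drive_tool:
  series: [1, 0, 40, 0, 0, 0, 40, 0, 0, 0, 40, 0, 0, 0, 40, 0, 0, 0, 6, 0, 0, 0, 0, 0, 0, 0, 3, 0, 0, 0, 2, 0, 0, 0, 1.5, 0, 0, 0, 1.3, 0, 0, 0, 0, 0, 0, 0, 0, 0]

```text
t: 4.68
tool_pos: [0.5416, -0.0, 0.0426]
tcp_rot: [[0.974, 0.225, -0.0], [0.225, -0.974, -0.0], [-0.0, -0.0, -1.0]]
ft_force: [-0.1, 0.2, 0.7]
gripper_width: 0.008
finger_force: 0.0
```

```bash
python3 st.py
```

```text
t 4.675 bed xy [-31.  -70.4] tip z 31.63 yaw 13.03 F [-0.12  0.23  0.71] 0.0075851629218705065 [-0. -0. -1.]
```

Emit:
drive_tool:
  series: [0, 0, 1, 0, 0, 0, 0, 0, 0, 0, 0, 0]

```text
t: 5.05
tool_pos: [0.5416, -0.0001, 0.0416]
tcp_rot: [[0.974, 0.225, -0.0], [0.225, -0.974, 0.0], [-0.0, -0.0, -1.0]]
ft_force: [0.9, -0.1, 0.1]
gripper_width: 0.008
finger_force: 0.0
```

Emit:
drive_tool:
  series: [0, 0, 1, 0, 0, 0, 0, 0, 0, 0, 0, 0]

```text
t: 5.42
tool_pos: [0.5418, -0.0001, 0.0413]
tcp_rot: [[0.974, 0.225, 0.0], [0.225, -0.974, -0.0], [0.0, 0.0, -1.0]]
ft_force: [-1.2, -0.2, 6.7]
gripper_width: 0.005
finger_force: 2.7
```

Cover 1 is seated: there was no contact until a tip height of 30 mm, then it was hard. Next is cover 2, at the near side (bed x +).

Emit:
drive_tool:
  series: [0, 0, -25, 0, 32, 0, 0, 0, 32, 0, 0, 0, 0, 0, 0, 0, 0, 0, 16, 0, 0, 0, 2, 0, 0, 0, 2, 0, 0, 0, 2, 0, 0, 0, 1.7, 0, 0, 0, 0, 0, 0, 0, 0, 0]

```text
t: 6.8
tool_pos: [0.6042, 0.0144, 0.0421]
tcp_rot: [[0.974, 0.225, 0.0], [0.225, -0.974, -0.0], [0.0, 0.0, -1.0]]
ft_force: [-1.3, 0.2, -0.2]
gripper_width: 0.005
finger_force: 0.0
```

```bash
python3 st.py
```

```text
t 6.8 bed xy [ 33.2 -70.4] tip z 31.14 yaw 13.03 F [-1.35  0.21 -0.23] 0.0053659524754294695 [ 4.e-04 -0.e+00 -1.e+00]
```

Cover 2 isn't proud: no contact at 31.1 mm. Next is cover 4, passing above the height of the bolt.

Emit:
drive_tool:
  series: [0, 0, -35, 0, 0, 0, -35, 0, 0, -35, 0, 0, 0, -35, 0, 0, 0, -35, 0, 0, 0, -35, 0, 0, 0, 0, 0, 0, 0, 0, 30, 0, 0, 0, 30, 0, 0, 0, 4, 0, 0, 0, 2, 0, 0, 0, 2, 0, 0, 0, 2, 0, 0, 0, 0, 0, 0, 0, 0, 0]

```text
t: 8.68
tool_pos: [0.5726, 0.1508, 0.0422]
tcp_rot: [[0.974, 0.226, 0.0], [0.226, -0.974, 0.0], [0.0, 0.0, -1.0]]
ft_force: [-0.1, -0.3, 0.1]
gripper_width: 0.008
finger_force: 0.0
```

```bash
python3 st.py
```

```text
t 8.675 bed xy [33.1 69.7] tip z 31.23 yaw 13.04 F [-0.13 -0.26  0.1 ] 0.007663680296549222 [ 5.e-04  0.e+00 -1.e+00]
```

Cover 4 isn't proud either. Next is cover 3.

Emit:
drive_tool:
  series: [0, 0, -25, 0, -32, 0, 0, 0, -32, 0, 0, 0, 0, 0, 0, 0, 0, 0, 17, 0, 0, 0, 2, 0, 0, 0, 2, 0, 0, 0, 2, 0, 0, 0, 1.5, 0, 0, 0, 0, 0, 0, 0, 0, 0]

```text
t: 10.05
tool_pos: [0.5109, 0.1364, 0.043]
tcp_rot: [[0.974, 0.225, 0.002], [0.225, -0.974, 0.0], [0.002, 0.0, -1.0]]
ft_force: [1.0, 0.2, 1.5]
gripper_width: 0.004
finger_force: 0.8
```

```bash
python3 st.py;python3 - <<'E'
from h import *
c=capture('wrist');im=c['pixels'];cv2.imwrite('pics/w1.png',im)
E
```

```text
t 10.05 bed xy [-30.2  69.5] tip z 32.02 yaw 13.02 F [1.02 0.17 1.52] 0.00364921221618848 [ 1.8e-03  2.0e-04 -1.0e+00]
```

View pics/w1.png

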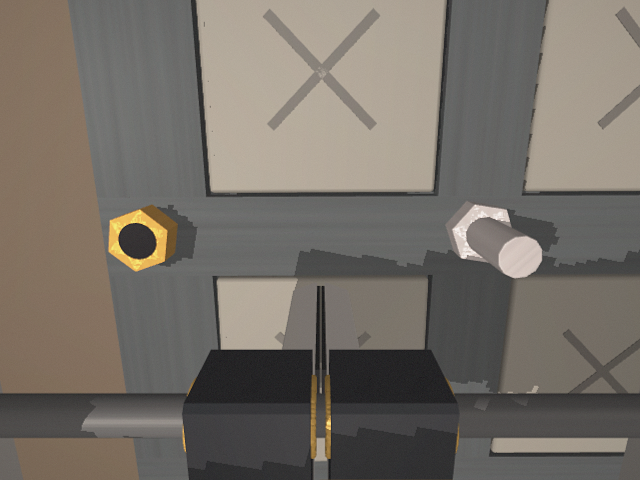

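The picture shows the fingertips at the far edge of cover 3, about (320,290). The bolt (480,235) and nut (140,240) are clear. There is contact already at 32 mm, which means this cover stands proud. I press further to rock it.

Emit:
drive_tool:
  series: [0, 0, 1, 0, 0, 0, 0, 0, 0, 0, 0, 0]

```text
t: 10.48
tool_pos: [0.511, 0.1364, 0.0424]
tcp_rot: [[0.974, 0.225, 0.002], [0.225, -0.974, 0.0], [0.002, 0.0, -1.0]]
ft_force: [0.9, 0.2, 5.9]
gripper_width: 0.004
finger_force: 2.6
```

```bash
python3 st.py
```

```text
t 10.475 bed xy [-30.2  69.5] tip z 31.39 yaw 13.02 F [0.91 0.15 5.93] 0.0044901618640230375 [ 1.8e-03  2.0e-04 -1.0e+00]
```

Emit:
drive_tool:
  series: [0, 0, 0.8, 0, 0, 0, 0, 0, 0, 0, 0, 0]

```text
t: 10.85
tool_pos: [0.511, 0.1364, 0.0422]
tcp_rot: [[0.974, 0.225, 0.002], [0.225, -0.974, 0.0], [0.002, 0.0, -1.0]]
ft_force: [-0.4, -0.4, 9.1]
gripper_width: 0.004
finger_force: 4.5
```

```bash
python3 st.py; python3 - <<'E'
from h import *
c=capture('scene');im=c['pixels'][200:350,270:450]
cv2.imwrite('pics/s1.png',cv2.resize(im,None,fx=4,fy=4,interpolation=cv2.INTER_CUBIC))
E
```

```text
t 10.85 bed xy [-30.1  69.5] tip z 31.23 yaw 13.03 F [-0.42 -0.37  9.08] 0.0036197296398533165 [ 1.7e-03  2.0e-04 -1.0e+00]
```

View pics/s1.png

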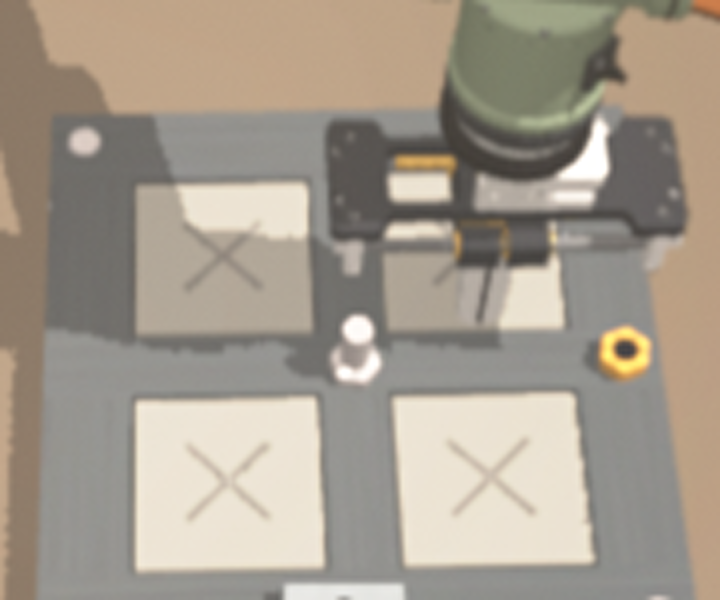

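Cover 3 rocks: it bottoms out at a tip height of 31.2 mm under 9 N, about 0.06 rad of tilt. In the crop the tips sit near its edge at (480,320), and bolt and nut are undisturbed. I lift, move over its middle and press firmly.

Emit:
drive_tool:
  series: [0, 0, -20, 0, -19.5, 0, 0, 0, -19.5, 0, 0, 0, 0, 0, 0, 0, 0, 0, 14, 0, 0, 0, 2, 0, 0, 0, 2, 0, 0, 0, 2, 0, 0, 0, 1, 0, 0, 0, 1, 0, 0, 0, 1, 0, 0, 0, 0, 0, 0, 0, 0, 0]

```text
t: 12.52
tool_pos: [0.4724, 0.1275, 0.041]
tcp_rot: [[0.974, 0.226, -0.002], [0.226, -0.974, -0.001], [-0.003, 0.0, -1.0]]
ft_force: [-11.7, -2.6, 30.9]
gripper_width: 0.005
finger_force: 15.3
```

```bash
python3 st.py
```

```text
t 12.525 bed xy [-69.8  69.5] tip z 30.03 yaw 13.06 F [-11.67  -2.6   30.9 ] 0.005232633559775001 [-2.4e-03 -7.0e-04 -1.0e+00]
```

The tip reached 30.0 mm under 31 N, so the cover should be flush. I release, then touch down gently at 31 mm to check that it stayed down.

Emit:
drive_tool:
  series: [0, 0, -20, 0, 0, 0, 0, 0, 0, 0, 0, 0, 0, 0, 11, 0, 0, 0, 2, 0, 0, 0, 1.5, 0, 0, 0, 0, 0, 0, 0, 0, 0]

```text
t: 13.52
tool_pos: [0.4723, 0.1276, 0.0433]
tcp_rot: [[0.974, 0.225, 0.0], [0.225, -0.974, 0.0], [0.0, 0.0, -1.0]]
ft_force: [-0.6, -0.1, -1.2]
gripper_width: 0.003
finger_force: 0.0
```

```bash
python3 st.py
```

```text
t 13.525 bed xy [-69.9  69.6] tip z 32.31 yaw 13.03 F [-0.62 -0.15 -1.16] 0.002950651449842479 [ 4.e-04  0.e+00 -1.e+00]
```

Emit:
drive_tool:
  series: [0, 0, 1.2, 0, 0, 0, 0, 0, 0, 0, 0, 0]

```text
t: 13.9
tool_pos: [0.4721, 0.1275, 0.042]
tcp_rot: [[0.974, 0.225, 0.0], [0.225, -0.974, -0.0], [0.0, 0.0, -1.0]]
ft_force: [-0.2, 0.2, -0.0]
gripper_width: 0.006
finger_force: 0.0
```

Emit:
drive_tool:
  series: [0, 0, -40, 0, 0, 0, -40, 0, 0, 0, -40, 0, 0, 0, 0, 0, 0, 0, 0, 0]

```text
t: 14.52
tool_pos: [0.4714, 0.1275, 0.1613]
tcp_rot: [[0.974, 0.225, -0.001], [0.225, -0.974, -0.0], [-0.001, -0.0, -1.0]]
ft_force: [0.4, -0.1, -0.8]
gripper_width: 0.004
finger_force: 0.0
```

```bash
python3 st.py;python3 - <<'E'
from h import *
c=capture('wrist');cv2.imwrite('pics/w2.png',c['pixels'])
E
```

```text
t 14.525 bed xy [-70.7  69.7] tip z 150.26 yaw 13.03 F [ 0.37 -0.09 -0.83] 0.0037242273957621293 [-1.1e-03 -1.0e-04 -1.0e+00]
```

View pics/w2.png

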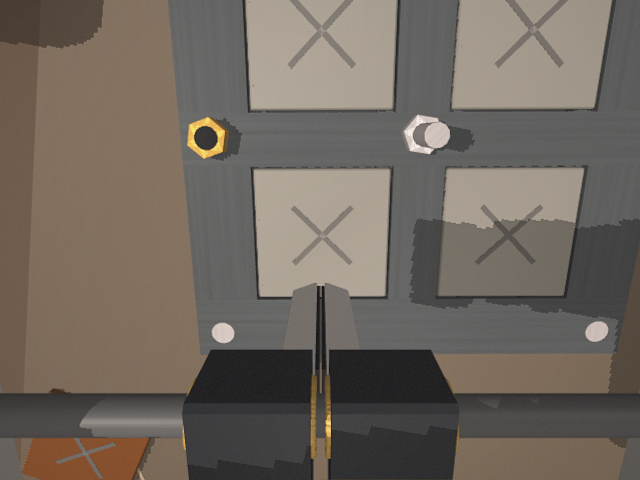

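The gentle touch met nothing at 31.0 mm, so the cover at (322,235) has stayed flush. It lies square in its pocket, the nut (207,137) and bolt (427,133) stand where they were, and the tool is clear.

```bash
python3 -c "from cell import *; print(hand_in())"
```

```text
the job is handed in; nothing more can be done
None
```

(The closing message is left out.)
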